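# Load the capsule rack into its dock past the sprung gate

### The arm

A 6-joint arm with a two-finger parallel gripper is mounted at the origin on a cart in front of the work surface, level with it; the furniture and walls round the work are solid. World frame = base frame: x ahead of the robot, y to its left, z up, the work surface at z = 0. Lengths are in m, angles in rad, forces in N, time in s.
With the tool pointing down it reaches from about 0.4 to 0.825 m from the base axis. Payload 7 kg.
Tool frame: the origin (TCP) lies on the centre line of the jaws, within the pads' length; the fingertips stand tip_reach ahead of it and the grasp point (between the pads) is the TCP (tip_reach is the distance from the TCP to the fingertips, in m); z points along the fingers, y is the line along which they close (so a half turn about z gives the same grasp; the last joint's range is limited). The gripper opens to 88 mm and grips with 3 to 60 N. Pads are 19 mm wide; open, the fingers measure 130 mm over their backs; the gripper's body (78 mm by 193 mm) begins 47 mm behind the grasp point.
Start: joints at [1.549, 0.359, 0.012, 0, -1.224, -0.288], TCP at [0.206, 0.643, 0.211] pointing down, gripper open.
Joint ranges: [-3.07, 3.07], [-1.43, 2.12], [-1.02, 1.25], [-3.03, 1.67], [-3.05, -0], [-3.03, 3.03]. Speed limits (rad/s): [2.39, 2.39, 3.01, 3.14, 3.14, 3.14].

### API

Orientations are given as [roll, pitch, yaw] about the fixed x, y, z axes, in that order (R = Rz(yaw) Ry(pitch) Rx(roll)).
In Python, from station import get_state, grab_frame, calibration, job_done, find_in, mark_of, tip_reach gives the robot as it stands.
- The arm moves only by the shell command python3 -m handwheel 'ROWS' [OPENING] [FORCE]. ROWS is JSON, a list of rows, each an object with "delta_pos": the shift along the world's x, y, z in units of 30 mm (1.0 is 30 mm), a list of three; "dr": the turn, a rotation vector about the world's x, y, z in degrees, a list of three. In form: [{"delta_pos": [tx, ty, tz], "dr": [rx, ry, rz]}, ...]. A call has 1 to 10 rows; each row shifts and turns the commanded pose from where the row before left it; what a row does not reach is not made up. A row lasts 1/10 s, in which the tool goes at most 50 mm and 8.59 degrees, less where a joint would pass 70% of its speed; a pose out of reach is approached as far as the arm can. A call is refused whole if a number of a shift passes 1 or a number of a turn 8.59, either way. A call with a gripper value outside its range is refused whole. OPENING is the closure, from -1 (fully open) to 1 (shut), set as the call begins (- or left out, the last holds). The fingers move at their own pace and stop on an object; FORCE is the grip in N (left out, the last holds). Time passes only in rows, so rows that do not move let the fingers close. It gives the time, the measured TCP pose, the force, the opening and the grip force at its end, in the units of the state.
- get_state(): the state, without advancing time (a new reading comes with each control period).
- grab_frame(name): name is "scene" or "top" or "wrist"; returns the picture (400x640x3 uint8, red, green, blue); there is no depth.
- calibration(name): a dict with "fx", "fy", "cx", "cy" (pixels), "extrinsics" (4x4, takes a point from world to camera coordinates). Camera axes: x right, y down, z forward; pixel columns grow to the right and rows downward; lengths in m; the calibration is good to about 2 mm. A picture is of the moment at which its call begins: read the wrist's pose just before it. calibration takes no time and is no camera call; for the wrist camera it gives the pose at the moment of the call.
- job_done(): hands the job in; it is judged then, once.
Trained networks look in the newest picture that a camera, given by its name, has taken for a name from the list of things; names that differ only in an ending like _2 or _b are one class to them, and where a whole thing is asked for, a point or a joint stands for the part that bears it (a point fixed in the world has none). Each returns a list of dicts, best first, with "conf" (0 to 1); they miss things now and then, are a little off and sometimes report something else, mostly with a low value. They report only what shows in the picture. A call takes as long as a camera call.
- find_in(camera, query): "location" ([column, row] in pixels, amid what is visible of it).
- mark_of(camera, query): "location" ([column, row] in pixels: a listed point, or the origin of a listed thing).
The state is a dict: "t": time; "q": joint angles; "qd": joint speeds; "joint_efforts": joint torques, N m; "eef_pos": TCP position; "ee_rot": TCP orientation; "force": force on the tool from outside, world axes, zero at the start; "moment": the same for the moment, N m; "width": finger opening in m; "gripper_force": force on a finger pad.
Only numpy, scipy, OpenCV 4.12 (cv2) and the standard library are available. Lean on these libraries where they do the work, as an engineer would, in place of code of your own. Each camera call takes 0.05 s, during which the arm holds its last target. There are 200 camera calls.

### The job

Slide the white rack with its two coffee capsules into the wooden dock: with one fingertip press the long steel bar down and keep it held, so that the hinged gate stays sunk below the runway, and with the other finger push the rack by its tall end plate past the gate until it meets the end stop, fully home. Only then let go of the bar, so that the gate springs up behind the rack. Only press and push: grip and lift nothing, do not run the rack against the gate or let the gate come up under it, keep the capsules in their wells, and leave the things round about where they are.

Things in the scene. Friction and masses are not known exactly. Their poses are not given: they have to be found in the camera images.
- dock: Fixed light-wood runway, 360 mm long, 91 mm wide. Origin on the counter at the lane's centre, under the gate slot; x points away from the robot, y to its left along the lane; the rack travels to -y. Deck top at z = 30 mm, y -160 to 200 mm, with a 16 mm slot for the gate at y = 0. Guide walls 8 mm thick, top at z = 44 mm, 75 mm clear between them (x = -37.5 to 37.5 mm).
- gate (a joint): Steel gate arm, hinged at the dock's far side, that crosses the lane at y = 0 (8 mm thick) and carries the press bar. 0: sprung up, sloping from 3 mm above the deck at the far wall to 22 mm at the near wall: lane blocked. Grows as the bar is pressed: from 0.23 rad it is below the deck all over, 0.26 level, 0.34 the stop. Takes 2 to 5 N on the bar; springs back when let go.
- bar_top (a point): Middle of the top face of the steel press bar, which moves with the gate. Bar 225 mm long (dock y = -20 to 205 mm), 24 mm wide, 8 mm thick, outside the wall that faces the robot; centre line at dock x = -57 mm when up, -68 mm when down; top at z = 80 mm when up, 48 mm at 0.26 rad, 43 mm at 0.30 rad, 38 mm at the stop. May be pressed anywhere along its length; a fingertip can slide along it.
- rack: Loose white rack on the deck, ahead of the gate: 70 mm wide (x), 142 mm long (y), block 20 mm high with two round wells, about 0.28 kg. Origin at the centre of its underside, axes as the dock's; front at y = -71 mm, rear face of the push plate at y = 71 mm. Fully home its origin is at dock y = -81 mm and its rear face 10 mm past the middle of the gate.
- push_plate (a point): Middle of the rear face of the rack's upright push plate, 35 mm above the rack's underside. The plate is 64 mm wide, 6 mm thick and reaches from the deck to 53 mm above it.
- stop_face (a point): Middle of the end stop's face that the rack's front meets, at dock y = -152 mm; the stop's top is at z = 64 mm.
- well_front (a point): Centre of the front well's floor in the rack, 6 mm above its underside, y = -31.5 mm; 59 mm wide, 14 mm deep.
- well_rear (a point): Centre of the rear well's floor, y = 31.5 mm; same size.
- capsule_front: Domed coffee capsule, 57 mm wide at its flange and 34 mm high, loose in the front well, dome up, 20 mm proud of the block. Origin at the centre of its underside.
- capsule_rear: The same shape of capsule, loose in the rear well.
- mug: Mug, 80x113x91 mm, at the left end of the counter; not part of the job. Origin under its centre, as for all that follow.
- glass: Drinking glass, 80x80x88 mm, at the left; not part of the job.
- espresso_cup: Espresso cup, 61x82x58 mm, at the right; not part of the job.
- stirrer_tin: Tumbler with stirrers, 69x69x140 mm, at the back right; not part of the job.
- dropper: Small dropper bottle, 33x34x102 mm, at the back right; not part of the job.
- teaspoon: Teaspoon, 130x26x11 mm, lying near the counter's front edge; not part of the job.
- scoop: Coffee scoop, 45x128x30 mm, lying near the front edge, to the right; not part of the job.
- spare_capsule: Single capsule, 57x57x34 mm, on the counter near the front edge, to the left; not part of the job.

How it is judged:
By the outcome, as a careful person would: the job done as asked, in the order asked, and still so for the second after the job is handed in, with the robot touching nothing.
It also fails if it takes over 45 s, if anything falls off the work surface, if the arm or the gripper's body presses on something with over 40 N, if the wrist force passes 120 N, or if a joint passes its speed limit or range.

## Working session

There is one attempt and no reset: what is moved stays moved. The work goes in short steps, Python scripts to look and compute and a shell command to move; the robot and the scene stay as the last step left them, time stands still between calls to the robot, and variables do not carry over. Pictures are saved under pics/ and viewed, at most 10 in all, crops included, and the job is handed in when it is done.

```bash
mkdir -p pics; ls; cat > h.py <<'E'
import numpy as np, cv2
from station import *
def snap(c,f=None):
    im=grab_frame(c)
    if f: cv2.imwrite('pics/'+f,cv2.cvtColor(im,cv2.COLOR_RGB2BGR))
    return im
def ray(c,px):
    k=calibration(c);E=np.array(k['extrinsics']);R=E[:3,:3];t=E[:3,3]
    d=R.T@np.array([(px[0]-k['cx'])/k['fx'],(px[1]-k['cy'])/k['fy'],1]);return -R.T@t,d
def atz(c,px,z):
    o,d=ray(c,px);return o+d*(z-o[2])/d[2]
E
python3 - <<'E'
from h import *
s=get_state();print(s['eef_pos'],s['ee_rot'],s['width'],tip_reach,s['t'])
for c in('top','scene'):
    snap(c,c+'0.png')
    for n,z in(('bar_top',.08),('push_plate',.065),('stop_face',.05),('well_front',.036),('well_rear',.036),('capsule_front',.036),('capsule_rear',.036),('dock',0),('rack',.03)):
        try:
            for r in mark_of(c,n)[:2]: print(c,n,round(r['conf'],2),np.round(r['location'],1),np.round(atz(c,r['location'],z),4))
        except Exception as e: print(n,e)
E
```

```text
pics
[0.2056684  0.64235489 0.20980157] [ 3.13992248e+00 -1.27961099e-04 -3.09949240e-01] 0.08769690926476316 0.019 0.0
top bar_top 0.72 [308.9 230.5] [0.4659 0.0326 0.08  ]
top bar_top 0.62 [366.9 248.1] [ 0.4212 -0.131   0.08  ]
top push_plate 0.74 [281.5 209.2] [0.525  0.1128 0.065 ]
top stop_face 0.88 [393.1 207.2] [ 0.5413 -0.211   0.05  ]
top stop_face 0.41 [315.9 210.8] [0.5245 0.0141 0.05  ]
top well_front 0.97 [316.2 212.3] [0.5213 0.013  0.036 ]
top well_front 0.71 [339.6 211.6] [ 0.5253 -0.0559  0.036 ]
top well_rear 0.59 [295.5 207.4] [0.534  0.0743 0.036 ]
top capsule_front 0.75 [318.5 212.8] [0.52   0.0062 0.036 ]
top capsule_front 0.56 [294.4 209.7] [0.5271 0.0773 0.036 ]
top capsule_rear 0.72 [294.7 211.4] [0.5222 0.0763 0.036 ]
top capsule_rear 0.49 [396.4 203.8] [ 0.5532 -0.2239  0.036 ]
top dock 0.62 [338.2 213.7] [ 0.5218 -0.0545  0.    ]
top rack 0.66 [305.2 208.1] [0.5333 0.0458 0.03  ]
top rack 0.17 [305.3 253.3] [0.4008 0.0415 0.03  ]
scene bar_top 0.56 [283.7 213.1] [0.4687 0.0263 0.08  ]
scene bar_top 0.49 [280.3 203.7] [0.485  0.0497 0.08  ]
scene push_plate 0.7 [272.  191.4] [0.5124 0.0988 0.065 ]
scene stop_face 0.81 [394.9 261.1] [ 0.5266 -0.2192  0.05  ]
scene well_front 0.62 [304.1 215.4] [0.5196 0.0115 0.036 ]
scene well_rear 0.7 [285.8 201.2] [0.5279 0.0723 0.036 ]
scene capsule_front 0.87 [304.3 212.6] [0.5265 0.0163 0.036 ]
scene capsule_rear 0.6 [281.9 203.3] [0.5173 0.0753 0.036 ]
scene capsule_rear 0.23 [273.4 188.8] [0.5407 0.1217 0.036 ]
scene dock 0.91 [335.  241.6] [ 0.5249 -0.0724  0.    ]
scene dock 0.66 [294.8 210.2] [0.543  0.0589 0.    ]
scene rack 0.84 [294.5 209.8] [0.5235 0.0429 0.03  ]
scene rack 0.72 [304.6 214.6] [0.5262 0.0153 0.03  ]
```

```bash
python3 - <<'E'
import cv2
a=cv2.imread('pics/top0.png')[140:300,210:450];b=cv2.imread('pics/scene0.png')[100:340,200:500]
cv2.imwrite('pics/t1.png',cv2.resize(a,(780,520),interpolation=cv2.INTER_CUBIC));cv2.imwrite('pics/s1.png',cv2.resize(b,(750,600),interpolation=cv2.INTER_CUBIC))
E
```

```text
(no output)
```

View pics/t1.png

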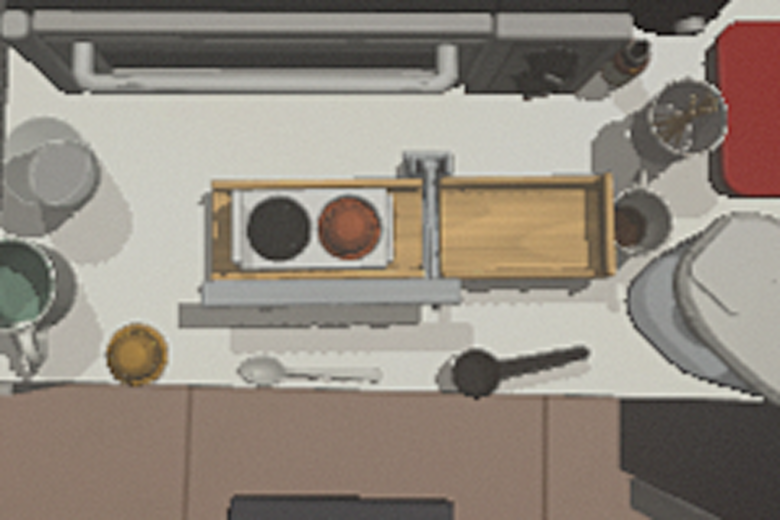

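View pics/s1.png

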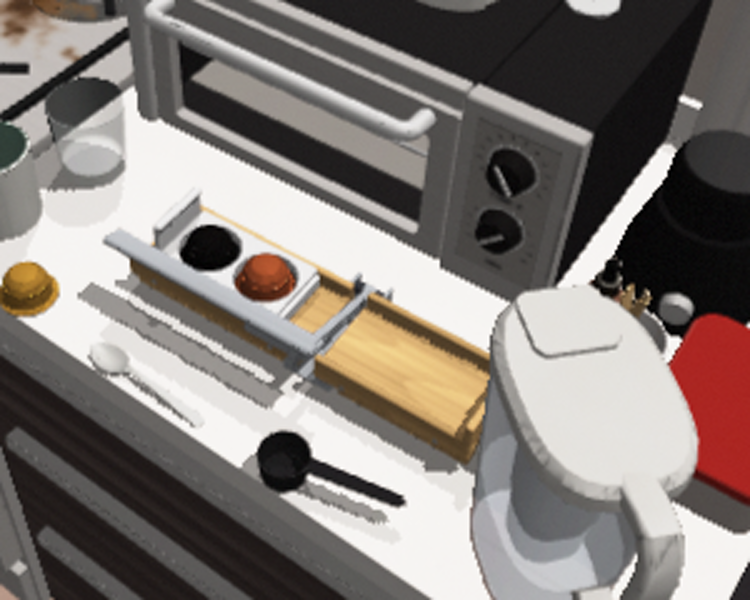

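The top view shows the lane nearly parallel to world y: the far wall runs from crop (212,183) to (612,176), and the gate is at crop u≈432. The rack sits left of the gate with its push plate at crop u≈237. The bar is up on the robot side, running from u 202 to 460.

```bash
python3 - <<'E'
from h import *
f=lambda u,v:(210+u/3.25,140+v/3.25)
for n,p,z in(('farwall outer L',(212,181),.044),('farwall outer R',(608,175),.044),('bar L near',(202,303),.08),('bar R near',(460,303),.08),('bar L far',(204,283),.08),('bar R far',(460,281),.08),('gate mid far',(432,180),.04),('plate top rear near',(233,268),.083),('plate top rear far',(233,190),.083),('rack front near',(391,265),.05),('rack front far',(391,190),.05),('stop inner top',(603,225),.064),('oven handle',(260,85),.2),('oven foot',(260,95),0)):
    print(n,np.round(atz('top',f(*p),z),4))
def tri(a,b):
    o1,d1=ray('top',a);o2,d2=ray('scene',b);A=np.stack([d1,-d2],1);s=np.linalg.lstsq(A,o2-o1,rcond=None)[0]
    p,q=o1+s[0]*d1,o2+s[1]*d2;return np.round((p+q)/2,4),round(np.linalg.norm(p-q),4)
for n,a,b in(('bar',(308.9,230.5),(283.7,213.1)),('plate',(281.5,209.2),(272,191.4)),('wf',(316.2,212.3),(304.1,215.4)),('wr',(295.5,207.4),(285.8,201.2)),('stop',(393.1,207.2),(394.9,261.1)),('oven handle top L',f(84,50),(200+150/2.5,100+10/2.5))):print(n,tri(a,b))
E
```

```text
farwall outer L [0.566  0.1344 0.044 ]
farwall outer R [ 0.5819 -0.224   0.044 ]
bar L near [0.4555 0.1351 0.08  ]
bar R near [ 0.4615 -0.0873  0.08  ]
bar L far [0.4727 0.134  0.08  ]
bar R far [ 0.4805 -0.087   0.08  ]
gate mid far [ 0.5732 -0.0645  0.04  ]
plate top rear near [0.4862 0.1093 0.083 ]
plate top rear far [0.5538 0.1119 0.083 ]
rack front near [ 0.4944 -0.0284  0.05  ]
rack front far [ 0.5618 -0.0269  0.05  ]
stop inner top [ 0.5342 -0.2149  0.064 ]
oven handle [0.6225 0.0841 0.2   ]
oven foot [0.655  0.0968 0.    ]
bar (array([0.4682, 0.0303, 0.0771]), np.float64(0.0065))
plate (array([0.5273, 0.1144, 0.0427]), np.float64(0.0009))
wf (array([0.5215, 0.013 , 0.0332]), np.float64(0.0))
wr (array([0.5337, 0.0757, 0.029 ]), np.float64(0.0029))
stop (array([ 0.5427, -0.2148,  0.0282]), np.float64(0.0028))
oven handle top L (array([0.6462, 0.233 , 0.1732]), np.float64(0.0168))
```

```bash
R='{"delta_pos":[0.55,-0.9,0],"dr":[0,0,-7]}'; : ; python3 -m handwheel '[{"delta_pos":[0.55,-0.9,0],"dr":[0,0,-7]},{"delta_pos":[0.55,-0.9,0],"dr":[0,0,-7]},{"delta_pos":[0.55,-0.9,0],"dr":[0,0,-7]},{"delta_pos":[0.55,-0.9,0],"dr":[0,0,-7]},{"delta_pos":[0.55,-0.9,0],"dr":[0,0,-7]},{"delta_pos":[0.55,-0.9,0],"dr":[0,0,-7]},{"delta_pos":[0.55,-0.9,0],"dr":[0,0,-7]},{"delta_pos":[0.55,-0.9,0],"dr":[0,0,-7]},{"delta_pos":[0.55,-0.9,0],"dr":[0,0,-7]},{"delta_pos":[0.55,-0.9,0],"dr":[0,0,-7]}]' -0.18 20
python3 -m handwheel '[{"delta_pos":[0.4,-0.81,0],"dr":[0,0,0]},{"delta_pos":[0.4,-0.81,0],"dr":[0,0,0]},{"delta_pos":[0.4,-0.81,0],"dr":[0,0,0]},{"delta_pos":[0.4,-0.81,0],"dr":[0,0,0]},{"delta_pos":[0.4,-0.81,0],"dr":[0,0,0]},{"delta_pos":[0.4,-0.81,0],"dr":[0,0,0]},{"delta_pos":[0.4,-0.81,0],"dr":[0,0,0]},{"delta_pos":[0.4,-0.81,0],"dr":[0,0,0]},{"delta_pos":[0.4,-0.81,0],"dr":[0,0,0]},{"delta_pos":[0.4,-0.81,0],"dr":[0,0,0]}]'
python3 - <<'E'
from h import *
s=get_state();print(s['eef_pos'],s['ee_rot'],s['width'],s['q'],s['t'])
snap('wrist','w1.png')
k=calibration('wrist');print(k)
for n in('bar_top','push_plate','well_front','well_rear'):
    for r in mark_of('wrist',n)[:2]: print(n,round(r['conf'],2),np.round(r['location'],1),[np.round(atz('wrist',r['location'],z),4) for z in (.036,.065,.08)])
E
```

```text
t: 2.0
eef_pos: [0.3713, 0.3717, 0.211]
ee_rot: [-3.141, 0.0, -1.536]
force: [-0.1, -0.2, 1.0]
width: 0.0516
gripper_force: 0.0
t: 3.0
eef_pos: [0.4912, 0.1288, 0.211]
ee_rot: [-3.141, 0.0, -1.531]
force: [0.2, 0.6, 0.2]
width: 0.0517
gripper_force: 0.0
[0.49119864 0.12881779 0.21102258] [-3.14114833e+00  3.25371900e-04 -1.53148687e+00] 0.051675969404190045 [ 6.43775582e-01  8.10743585e-02 -3.49628572e-01 -1.67280566e-05
 -1.13954289e+00 -6.04459214e-01] 3.0
{'fx': 337.2096649535462, 'fy': 337.2096649535462, 'cx': 321.2237921078899, 'cy': 200.52748225959394, 'extrinsics': array([[-9.99241626e-01, -3.89377100e-02, -1.68935117e-04,
         4.96392602e-01],
       [-3.74737723e-02,  9.60476521e-01,  2.75827063e-01,
        -1.37831067e-01],
       [-1.05778160e-02,  2.75624214e-01, -9.61207263e-01,
         3.60755157e-01],
       [ 0.00000000e+00,  0.00000000e+00,  0.00000000e+00,
         1.00000000e+00]])}
bar_top 0.83 [358.9  68.8] [array([0.4588, 0.0197, 0.036 ]), array([0.4618, 0.0225, 0.065 ]), array([0.4633, 0.024 , 0.08  ])]
push_plate 0.81 [289.9 167.4] [array([0.5241, 0.1197, 0.036 ]), array([0.5215, 0.1143, 0.065 ]), array([0.5202, 0.1115, 0.08  ])]
```

View pics/w1.png

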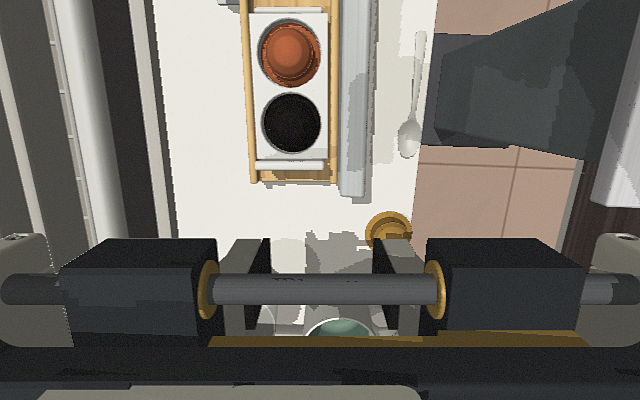

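The wrist view has the bar end at about (341–367,196), the plate's rear top edge at about (256–326,169), the deck end at row 183, and the fingertips at the bottom, at u 247 and 390.

```bash
python3 - <<'E'
from h import *
for n,p,z in(('bar end nearrob',(367,196),.08),('bar end far',(341,196),.08),('bar top far R',(342,0),.08),('bar top near R',(370,0),.08),('plate rear far',(255,169),.083),('plate rear near',(327,169),.083),('deck end far',(250,183),.044),('wall near',(338,183),.044),('farwall outer top img',(243,20),.044),('rack front',(290,10),.05)):
    print(n,np.round(atz('wrist',p,z),4))
k=calibration('wrist');E=k['extrinsics'];s=get_state();R=cv2.Rodrigues(np.array([0,0,s['ee_rot'][2]]))[0]
for dx in(-.047,-.026,.026,.047):
  for dy in(-.0095,.0095):
    p=s['eef_pos']+np.array([dx,dy,-.019]);c=E[:3,:3]@p+E[:3,3];print(dx,dy,c[:2]/c[2]*k['fx']+[k['cx'],k['cy']])
E
python3 - <<'E'
import cv2
a=cv2.imread('pics/w1.png')[130:350,180:440];cv2.imwrite('pics/w1c.png',cv2.resize(a,None,fx=2.7,fy=2.7,interpolation=cv2.INTER_CUBIC))
E
```

```text
bar end nearrob [0.4473 0.137  0.08  ]
bar end far [0.4717 0.138  0.08  ]
bar top far R [ 0.4798 -0.0249  0.08  ]
bar top near R [ 0.4574 -0.0258  0.08  ]
plate rear far [0.5512 0.1148 0.083 ]
plate rear near [0.486  0.1123 0.083 ]
deck end far [0.5641 0.1374 0.044 ]
wall near [0.473  0.1339 0.044 ]
farwall outer top img [ 0.5674 -0.0148  0.044 ]
rack front [ 0.5242 -0.0232  0.05  ]
-0.047 -0.0095 [399.10361326 218.40375736]
-0.047 0.0095 [395.9613897  247.37748679]
-0.026 -0.0095 [364.43635492 217.12975995]
-0.026 0.0095 [362.16291463 246.16641931]
0.026 -0.0095 [278.26649151 213.96307794]
0.026 0.0095 [278.16056679 243.15644588]
0.047 -0.0095 [243.33436505 212.67934681]
0.047 0.0095 [244.11039049 241.93635943]
```

View pics/w1c.png

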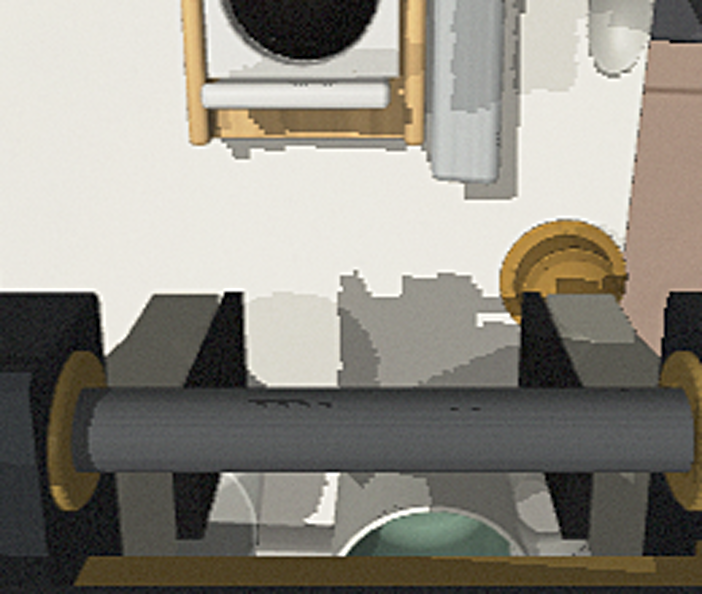

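```bash
python3 - <<'E'
from h import *
im=snap('scene','s2.png');k=calibration('scene');E=k['extrinsics'];s=get_state()
im=cv2.cvtColor(im,cv2.COLOR_RGB2BGR);big=cv2.resize(im[60:300,180:440],None,fx=2.5,fy=2.5,interpolation=cv2.INTER_CUBIC)
for dx in(-.047,-.026,.026,.047):
  for dz,col in((-.019,(0,0,255)),(.016,(0,255,0))):
    p=s['eef_pos']+np.array([dx,-.0095,dz]);c=E[:3,:3]@p+E[:3,3];u=c[:2]/c[2]*k['fx']+[k['cx'],k['cy']];cv2.circle(big,tuple(int(v) for v in (u-[180,60])*2.5),3,col,-1)
cv2.imwrite('pics/s2c.png',big)
E
```

```text
(no output)
```

View pics/s2c.png

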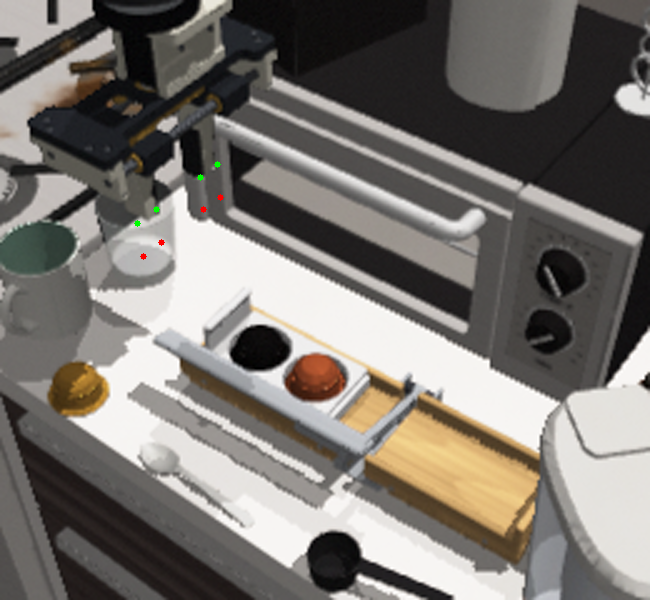

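```bash
python3 -m handwheel '[{"delta_pos":[0,0,-0.8],"dr":[0,0,0]},{"delta_pos":[0,0,-0.8],"dr":[0,0,0]},{"delta_pos":[0,0,-0.8],"dr":[0,0,0]},{"delta_pos":[0,0,0],"dr":[0,0,0]}]'
python3 - <<'E'
from h import *
s=get_state();print(s['eef_pos'],s['ee_rot'])
im=snap('scene','s3.png');k=calibration('scene');E=k['extrinsics']
im=cv2.cvtColor(im,cv2.COLOR_RGB2BGR);big=cv2.resize(im[80:230,200:330],None,fx=4,fy=4,interpolation=cv2.INTER_CUBIC)
for dx,dy,dz,col in [(a,-.0095,b,c) for a in(-.047,-.026,.026,.047) for b,c in((-.019,(0,0,255)),(.016,(0,255,0)))]+[(a,b,.047,(255,0,255)) for a in(-.097,.097) for b in(-.039,.039)]:
    p=s['eef_pos']+np.array([dx,dy,dz]);c=E[:3,:3]@p+E[:3,3];u=c[:2]/c[2]*k['fx']+[k['cx'],k['cy']];cv2.circle(big,tuple(int(v) for v in (u-[200,80])*4),3,col,-1)
cv2.imwrite('pics/s3c.png',big)
E
```

```text
t: 3.7
eef_pos: [0.4886, 0.1296, 0.1361]
ee_rot: [3.137, -0.002, -1.531]
force: [0.5, -0.6, 0.3]
width: 0.0516
gripper_force: 0.0
[0.48861403 0.12959543 0.13607235] [ 3.13682326e+00 -2.27142403e-03 -1.53083076e+00]
```

View pics/s3c.png

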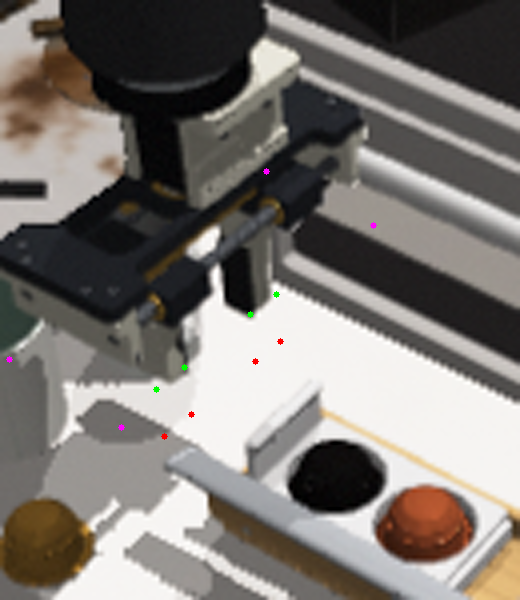

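```bash
python3 - <<'E'
from h import *
s=get_state();print(s['eef_pos'])
def tri(c1,a,c2,b):
    o1,d1=ray(c1,a);o2,d2=ray(c2,b);A=np.stack([d1,-d2],1);k=np.linalg.lstsq(A,o2-o1,rcond=None)[0]
    p,q=o1+k[0]*d1,o2+k[1]*d2;return np.round((p+q)/2-s['eef_pos'],4),round(np.linalg.norm(p-q),4)
f=lambda x,y:(200+x/4,80+y/4)
for n,a,b in(('far in',(270,238.5),f(245,316)),('far out',(235.6,238.5),f(271,303)),('near out/in',(390,238.5),f(178,378))):print(n,tri('wrist',a,'scene',b))
k=calibration('wrist')['extrinsics'];print('cam',-k[:3,:3].T@k[:3,3]-s['eef_pos'])
E
```

```text
[0.48983884 0.12998923 0.13798292]
far in (array([ 0.0267, -0.0044,  0.0086]), np.float64(0.0013))
far out (array([ 0.0468, -0.0029,  0.0036]), np.float64(0.0018))
near out/in (array([-0.0346, -0.0106,  0.0132]), np.float64(0.0025))
cam [ 0.00316018 -0.07408964  0.174011  ]
```

The tips show up about 10 mm above the reported TCP, which doesn't match tip_reach. I'll descend in small steps and use the contact force on the soft bar to settle it.

```bash
python3 -m handwheel '[{"delta_pos":[0,0,-0.6],"dr":[0,0,0]},{"delta_pos":[0,0,-0.5],"dr":[0,0,0]},{"delta_pos":[0,0,0],"dr":[0,0,0]}]'
for i in 1; do python3 -m handwheel '[{"delta_pos":[0,0,-0.2],"dr":[0,0,0]},{"delta_pos":[0,0,-0.2],"dr":[0,0,0]},{"delta_pos":[0,0,0],"dr":[0,0,0]}]'; python3 -m handwheel '[{"delta_pos":[0,0,-0.2],"dr":[0,0,0]},{"delta_pos":[0,0,-0.2],"dr":[0,0,0]},{"delta_pos":[0,0,0],"dr":[0,0,0]}]';  done
python3 - <<'E'
from h import *
s=get_state();print(s['eef_pos'],s['ee_rot'],s['force'],s['t'])
im=cv2.cvtColor(snap('scene','s4.png'),cv2.COLOR_RGB2BGR);w=cv2.cvtColor(snap('wrist','w4.png'),cv2.COLOR_RGB2BGR)
a=cv2.resize(im[110:260,200:330],None,fx=3,fy=3,interpolation=cv2.INTER_CUBIC);b=cv2.resize(w[60:260,200:400],(400,400));b=cv2.copyMakeBorder(b,0,50,0,0,cv2.BORDER_CONSTANT)
cv2.imwrite('pics/m4.png',np.hstack([a,b]))
E
```

```text
t: 4.05
eef_pos: [0.4904, 0.1301, 0.1056]
ee_rot: [3.141, -0.001, -1.531]
force: [-0.2, -0.1, 0.1]
width: 0.0517
gripper_force: 0.0
t: 4.35
eef_pos: [0.4907, 0.1299, 0.0937]
ee_rot: [3.142, 0.0, -1.531]
force: [1.1, 0.2, -0.2]
width: 0.0517
gripper_force: 0.0
t: 4.65
eef_pos: [0.4902, 0.1295, 0.0808]
ee_rot: [3.14, -0.001, -1.532]
force: [-0.4, -0.3, 0.7]
width: 0.0519
gripper_force: 0.0
[0.49022576 0.1294771  0.08083799] [ 3.14020608e+00 -7.27239978e-04 -1.53173228e+00] [-0.37248983 -0.31190296  0.66153974] 4.65
```

View pics/m4.png

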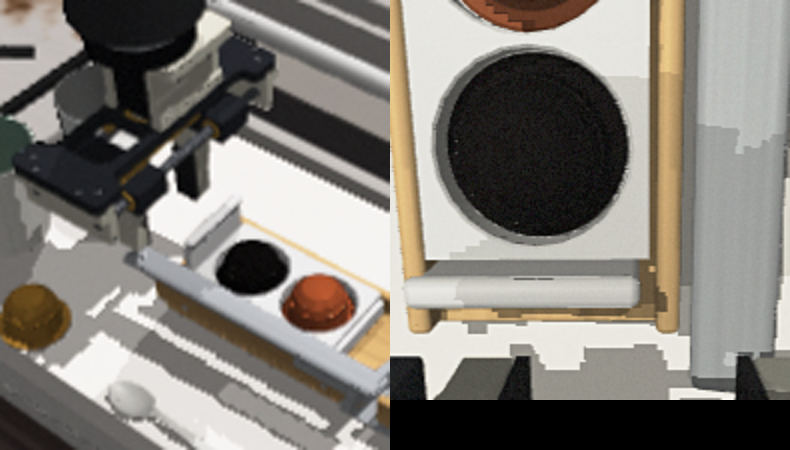

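The merged view shows the tips just above the bar and not yet touching. The near finger overlaps the bar by about 11 mm across and 7 mm along, and the far finger is about 14 mm behind the plate. I'll shift 6 mm toward -y and press.

```bash
python3 -m handwheel '[{"delta_pos":[0,-0.2,0],"dr":[0,0,0]},{"delta_pos":[0,0,-0.2],"dr":[0,0,0]},{"delta_pos":[0,0,0],"dr":[0,0,0]}]'; for i in 1; do python3 -m handwheel '[{"delta_pos":[0,0,-0.2],"dr":[0,0,0]},{"delta_pos":[0,0,0],"dr":[0,0,0]}]';python3 -m handwheel '[{"delta_pos":[0,0,-0.2],"dr":[0,0,0]},{"delta_pos":[0,0,0],"dr":[0,0,0]}]';python3 -m handwheel '[{"delta_pos":[0,0,-0.2],"dr":[0,0,0]},{"delta_pos":[0,0,0],"dr":[0,0,0]}]'; done
python3 - <<'E'
from h import *
F=[]
for i in range(4):
    w=snap('wrist','w5.png');F.append(get_state()['force'])
s=get_state();print(s['eef_pos'],s['ee_rot'],np.mean(F,0),s['t'])
for n in('bar_top','push_plate'):
  for r in mark_of('wrist',n)[:2]: print(n,r)
E
```

```text
t: 5.05
eef_pos: [0.4903, 0.1233, 0.0751]
ee_rot: [3.141, -0.0, -1.532]
force: [-0.1, 0.1, 0.5]
width: 0.052
gripper_force: 0.0
t: 5.25
eef_pos: [0.4903, 0.1236, 0.0689]
ee_rot: [3.14, -0.001, -1.532]
force: [-0.6, -0.6, -0.8]
width: 0.0518
gripper_force: 0.0
t: 5.45
eef_pos: [0.4909, 0.1239, 0.0633]
ee_rot: [3.142, -0.0, -1.531]
force: [0.9, 0.3, 2.5]
width: 0.0517
gripper_force: 1.0
t: 5.65
eef_pos: [0.4908, 0.1239, 0.0572]
ee_rot: [3.141, -0.0, -1.532]
force: [0.9, 0.8, 2.0]
width: 0.0514
gripper_force: 1.2
[0.49105183 0.123979   0.05794375] [-3.14114511e+00  1.41728964e-04 -1.53137702e+00] [0.49433131 0.34771869 1.95437251] 5.85
bar_top {'location': [392.7, 48.5], 'conf': 0.79}
push_plate {'location': [261.6, 225.2], 'conf': 0.73}
```

```bash
python3 -m handwheel '[{"delta_pos":[0,0,-0.2],"dr":[0,0,0]},{"delta_pos":[0,0,-0.2],"dr":[0,0,0]},{"delta_pos":[0,0,0],"dr":[0,0,0]}]'; python3 -m handwheel '[{"delta_pos":[0,0,-0.2],"dr":[0,0,0]},{"delta_pos":[0,0,-0.15],"dr":[0,0,0]},{"delta_pos":[0,0,0],"dr":[0,0,0]}]';python3 -m handwheel '[{"delta_pos":[0,0,-0.1],"dr":[0,0,0]},{"delta_pos":[0,0,0],"dr":[0,0,0]}]'; python3 -m handwheel '[{"delta_pos":[0,0,-0.1],"dr":[0,0,0]},{"delta_pos":[0,0,0],"dr":[0,0,0]}]'
python3 - <<'E'
from h import *
F=[]
for i in range(4):
    w=snap('wrist','w6.png');F.append(get_state()['force'])
s=get_state();print(s['eef_pos'],s['ee_rot'],np.mean(F,0),s['t'])
im=cv2.cvtColor(snap('scene','s6.png'),cv2.COLOR_RGB2BGR);w=cv2.cvtColor(w,cv2.COLOR_RGB2BGR)
a=cv2.resize(im[130:280,200:360],None,fx=3,fy=3,interpolation=cv2.INTER_CUBIC);b=cv2.resize(w[0:280,190:390],None,fx=1.6,fy=1.6)
cv2.imwrite('pics/m6.png',np.hstack([a[:448],b[:448]]))
E
```

```text
t: 6.25
eef_pos: [0.4903, 0.1237, 0.0449]
ee_rot: [3.141, -0.0, -1.532]
force: [-0.9, 2.2, 2.6]
width: 0.0518
gripper_force: 2.0
t: 6.55
eef_pos: [0.4903, 0.1237, 0.0347]
ee_rot: [3.14, -0.001, -1.532]
force: [-1.4, 2.1, 3.8]
width: 0.0515
gripper_force: 2.5
t: 6.75
eef_pos: [0.4903, 0.1237, 0.0321]
ee_rot: [3.141, -0.0, -1.532]
force: [-3.4, 0.4, 5.1]
width: 0.0517
gripper_force: 2.8
t: 6.95
eef_pos: [0.4902, 0.1236, 0.0291]
ee_rot: [3.141, -0.0, -1.532]
force: [-4.4, 1.5, 4.7]
width: 0.0519
gripper_force: 3.0
[0.49028672 0.12361312 0.0291866 ] [ 3.14071098e+00 -3.47247734e-04 -1.53173042e+00] [-4.43740267  1.61487123  4.54464571] 7.15
```

View pics/m6.png

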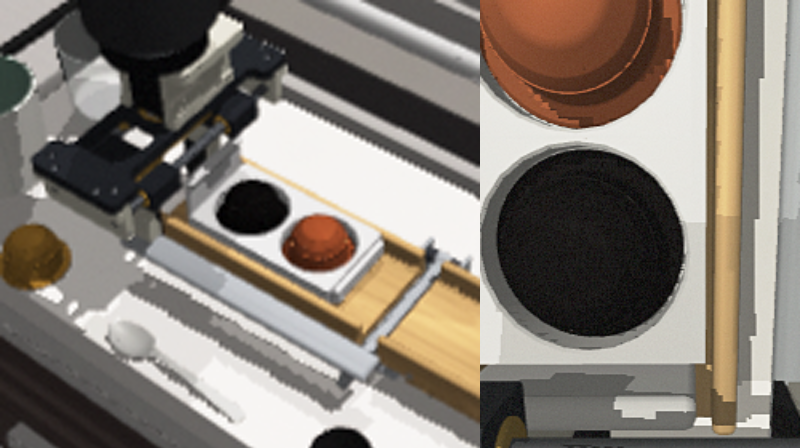

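The bar is down (4.5 N) and the gate looks level with the deck at crop (360–440, 340–262). The near finger sits on the bar. I'll press 3 mm more for margin, then start pushing.

```bash
python3 -m handwheel '[{"delta_pos":[0,0,-0.1],"dr":[0,0,0]},{"delta_pos":[0,0,0],"dr":[0,0,0]}]'; python3 -m handwheel '[{"delta_pos":[0.01,-0.1,0],"dr":[0,0,0]},{"delta_pos":[0.01,-0.2,0],"dr":[0,0,0]},{"delta_pos":[0.01,-0.2,0],"dr":[0,0,0]},{"delta_pos":[0,0,0],"dr":[0,0,0]}]'
python3 - <<'E'
from h import *
s=get_state();print(s['eef_pos'],s['force'],s['gripper_force'])
im=cv2.cvtColor(snap('scene','s7.png'),cv2.COLOR_RGB2BGR)
cv2.imwrite('pics/m7.png',cv2.resize(im[150:280,210:380],None,fx=4.5,fy=4.5,interpolation=cv2.INTER_CUBIC))
for c in('wrist','scene','top'):
  if c!='scene': snap(c)
  for r in mark_of(c,'push_plate')[:1]: print(c,r,atz(c,r['location'],.065))
  for r in mark_of(c,'bar_top')[:1]: print(c,r,atz(c,r['location'],.043))
E
```

```text
t: 7.4
eef_pos: [0.4905, 0.1236, 0.0261]
ee_rot: [3.141, -0.0, -1.532]
force: [-3.9, 1.2, 4.9]
width: 0.0517
gripper_force: 3.2
t: 7.8
eef_pos: [0.4931, 0.109, 0.0269]
ee_rot: [-3.139, 0.001, -1.532]
force: [1.7, 1.6, 4.2]
width: 0.0519
gripper_force: 2.1
[0.49311789 0.10904698 0.02685012] [1.74233617 1.64124599 4.16342472] 2.117218369732033
wrist {'location': [250.6, 254.4], 'conf': 0.95} [0.52393274 0.09953432 0.065     ]
wrist {'location': [413.2, 86.3], 'conf': 0.78} [0.45493464 0.02575672 0.043     ]
scene {'location': [279.1, 190.3], 'conf': 0.91} [0.52492443 0.08824628 0.065     ]
scene {'location': [283.7, 227.1], 'conf': 0.61} [0.4611362  0.02220282 0.043     ]
top {'location': [288.4, 206.0], 'conf': 0.6} [0.53473807 0.09342094 0.065     ]
top {'location': [310.6, 235.7], 'conf': 0.89} [0.45214595 0.02749097 0.043     ]
```

View pics/m7.png

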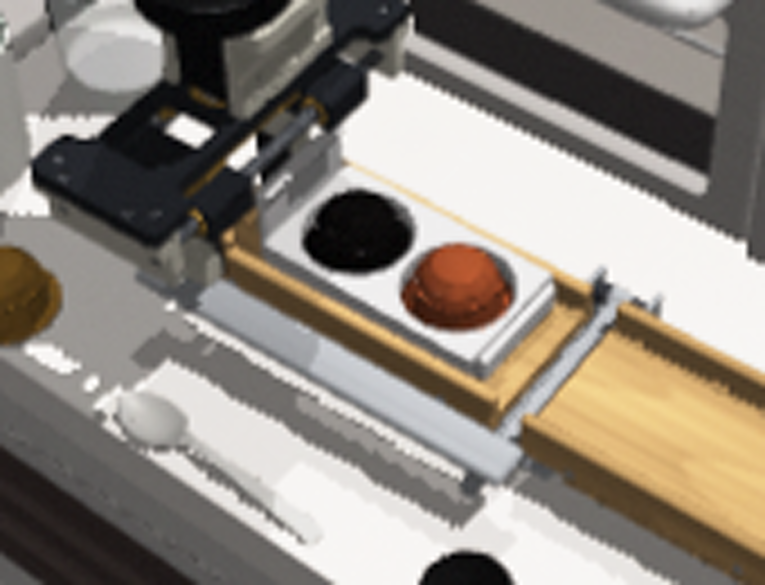

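The gate is sunk in its slot at crop (505–610, 410–300) and the rack has started moving, straight and with both capsules seated. I'll push on in stages and watch Fy.

```bash
python3 -m handwheel '[{"delta_pos":[0.006,-0.15,-0.03],"dr":[0,0,0]},{"delta_pos":[0.006,-0.15,0],"dr":[0,0,0]},{"delta_pos":[0.006,-0.15,0],"dr":[0,0,0]},{"delta_pos":[0.006,-0.15,0],"dr":[0,0,0]}]'; python3 -m handwheel '[{"delta_pos":[0.006,-0.15,0],"dr":[0,0,0]},{"delta_pos":[0.006,-0.15,0],"dr":[0,0,0]},{"delta_pos":[0.006,-0.15,0],"dr":[0,0,0]},{"delta_pos":[0.006,-0.15,0],"dr":[0,0,0]}]'
```

```text
t: 8.65
eef_pos: [0.4925, 0.0917, 0.0256]
ee_rot: [-3.141, 0.001, -1.531]
force: [-0.5, 5.8, 7.3]
width: 0.0518
gripper_force: 3.8
t: 9.05
eef_pos: [0.4932, 0.0736, 0.0255]
ee_rot: [-3.141, 0.001, -1.531]
force: [-1.1, 6.6, 7.2]
width: 0.0518
gripper_force: 3.9
```

```bash
python3 -m handwheel '[{"delta_pos":[0.008,-0.2,0],"dr":[0,0,0]},{"delta_pos":[0.008,-0.2,0],"dr":[0,0,0]},{"delta_pos":[0.008,-0.2,0],"dr":[0,0,0]},{"delta_pos":[0.008,-0.2,0],"dr":[0,0,0]},{"delta_pos":[0.008,-0.2,0],"dr":[0,0,0]},{"delta_pos":[0.008,-0.2,0],"dr":[0,0,0]}]'; python3 -m handwheel '[{"delta_pos":[0.008,-0.2,0],"dr":[0,0,0]},{"delta_pos":[0.008,-0.2,0],"dr":[0,0,0]},{"delta_pos":[0.008,-0.2,0],"dr":[0,0,0]},{"delta_pos":[0.008,-0.2,0],"dr":[0,0,0]},{"delta_pos":[0.008,-0.2,0],"dr":[0,0,0]},{"delta_pos":[0.008,-0.2,0],"dr":[0,0,0]}]'
python3 - <<'E'
from h import *
s=get_state();print(s['eef_pos'],s['force'],s['gripper_force'])
for c in('wrist','scene','top'):
  snap(c,c+'8.png')
  for n,z in(('push_plate',.065),('bar_top',.043),('stop_face',.05),('capsule_front',.036),('capsule_rear',.036)):
    for r in mark_of(c,n)[:1]: print(c,n,r,np.round(atz(c,r['location'],z),4))
E
```

```text
t: 9.65
eef_pos: [0.4946, 0.0376, 0.0255]
ee_rot: [-3.141, 0.001, -1.531]
force: [-1.5, 6.9, 7.3]
width: 0.0518
gripper_force: 4.0
t: 10.25
eef_pos: [0.4959, 0.0016, 0.0255]
ee_rot: [-3.141, 0.001, -1.531]
force: [-1.2, 7.6, 8.5]
width: 0.0517
gripper_force: 4.2
[0.49593432 0.00156058 0.02551527] [-1.21255057  7.59279925  8.50688171] 4.175798495707568
wrist push_plate {'location': [247.4, 253.9], 'conf': 0.86} [ 0.528  -0.0096  0.065 ]
wrist capsule_front {'location': [253.9, 10.3], 'conf': 0.67} [ 0.5291 -0.1111  0.036 ]
wrist capsule_rear {'location': [255.4, 153.8], 'conf': 0.7} [ 0.5294 -0.0489  0.036 ]
scene push_plate {'location': [315.8, 210.9], 'conf': 0.62} [ 0.5262 -0.0166  0.065 ]
scene bar_top {'location': [281.7, 230.1], 'conf': 0.88} [0.452  0.0202 0.043 ]
scene stop_face {'location': [393.7, 256.8], 'conf': 0.63} [ 0.5344 -0.2118  0.05  ]
scene capsule_rear {'location': [326.4, 225.8], 'conf': 0.94} [ 0.5259 -0.0466  0.036 ]
top stop_face {'location': [394.2, 207.5], 'conf': 0.64} [ 0.5405 -0.2142  0.05  ]
top capsule_front {'location': [338.0, 212.5], 'conf': 0.63} [ 0.5225 -0.0512  0.036 ]
```

```bash
python3 -m handwheel '[{"delta_pos":[0.008,-0.2,0],"dr":[0,0,0]},{"delta_pos":[0.008,-0.2,0],"dr":[0,0,0]},{"delta_pos":[0.008,-0.2,0],"dr":[0,0,0]},{"delta_pos":[0.008,-0.2,0],"dr":[0,0,0]},{"delta_pos":[0.008,-0.2,0],"dr":[0,0,0]},{"delta_pos":[0.008,-0.2,0],"dr":[0,0,0]},{"delta_pos":[0.008,-0.2,0],"dr":[0,0,0]},{"delta_pos":[0.008,-0.2,0],"dr":[0,0,0]},{"delta_pos":[0,-0.1,0],"dr":[0,0,0]},{"delta_pos":[0,0,0],"dr":[0,0,0]}]'; python3 -m handwheel '[{"delta_pos":[0,-0.1,0],"dr":[0,0,0]},{"delta_pos":[0,-0.1,0],"dr":[0,0,0]},{"delta_pos":[0,0,0],"dr":[0,0,0]}]';python3 -m handwheel '[{"delta_pos":[0,-0.1,0],"dr":[0,0,0]},{"delta_pos":[0,0,0],"dr":[0,0,0]}]'
```

```text
t: 12.15
eef_pos: [0.4976, -0.0503, 0.0253]
ee_rot: [3.141, 0.0, -1.532]
force: [1.5, 2.4, 5.0]
width: 0.0517
gripper_force: 2.3
t: 12.45
eef_pos: [0.4977, -0.0562, 0.0253]
ee_rot: [3.141, 0.0, -1.532]
force: [-0.6, 3.4, 4.9]
width: 0.0517
gripper_force: 2.5
t: 12.65
eef_pos: [0.4977, -0.0592, 0.0253]
ee_rot: [3.141, 0.0, -1.532]
force: [-0.1, 3.6, 4.7]
width: 0.0517
gripper_force: 2.5
```

```bash
python3 -m handwheel '[{"delta_pos":[0,-0.07,0],"dr":[0,0,0]},{"delta_pos":[0,0,0],"dr":[0,0,0]}]';python3 -m handwheel '[{"delta_pos":[0,-0.07,0],"dr":[0,0,0]},{"delta_pos":[0,0,0],"dr":[0,0,0]}]'; python3 -m handwheel '[{"delta_pos":[0,-0.05,0],"dr":[0,0,0]},{"delta_pos":[0,0,0],"dr":[0,0,0]}]'
```

```text
t: 12.85
eef_pos: [0.4977, -0.0612, 0.0253]
ee_rot: [3.141, 0.0, -1.532]
force: [-0.1, 3.3, 4.7]
width: 0.0518
gripper_force: 2.7
t: 13.05
eef_pos: [0.4978, -0.0633, 0.0253]
ee_rot: [3.141, 0.0, -1.532]
force: [-0.3, 4.8, 4.3]
width: 0.0514
gripper_force: 2.7
t: 13.25
eef_pos: [0.4978, -0.0639, 0.0253]
ee_rot: [3.142, 0.001, -1.531]
force: [-1.9, 11.5, 5.7]
width: 0.052
gripper_force: 6.8
```

```bash
python3 -m handwheel '[{"delta_pos":[0,-0.04,0],"dr":[0,0,0]},{"delta_pos":[0,0,0],"dr":[0,0,0]}]'
python3 - <<'E'
from h import *
for c in('scene','top'):
  snap(c,c+'9.png')
  for n,z in(('push_plate',.065),('stop_face',.05),('capsule_front',.036),('capsule_rear',.036),('well_front',.036),('well_rear',.036)):
    for r in mark_of(c,n)[:1]: print(c,n,r,np.round(atz(c,r['location'],z),4))
E
```

```text
t: 13.45
eef_pos: [0.4978, -0.064, 0.0253]
ee_rot: [-3.141, 0.002, -1.531]
force: [-4.7, 19.1, 7.2]
width: 0.0517
gripper_force: 10.6
scene push_plate {'location': [341.8, 223.7], 'conf': 0.74} [ 0.5311 -0.083   0.065 ]
scene stop_face {'location': [394.0, 258.9], 'conf': 0.56} [ 0.5302 -0.2149  0.05  ]
scene capsule_front {'location': [376.1, 251.7], 'conf': 0.73} [ 0.5329 -0.1719  0.036 ]
scene capsule_rear {'location': [347.3, 239.6], 'conf': 0.92} [ 0.5223 -0.1053  0.036 ]
scene well_front {'location': [377.2, 256.1], 'conf': 0.93} [ 0.5246 -0.1798  0.036 ]
scene well_rear {'location': [353.4, 238.3], 'conf': 0.6} [ 0.5333 -0.1138  0.036 ]
top stop_face {'location': [393.3, 208.3], 'conf': 0.88} [ 0.5381 -0.2116  0.05  ]
top well_front {'location': [379.2, 210.3], 'conf': 0.55} [ 0.5324 -0.173   0.036 ]
```

Firmly home: 19 N with no further motion. Next I'll back off along the bar while still holding it down, then raise gently.

```bash
python3 -m handwheel '[{"delta_pos":[-0.008,0.2,0],"dr":[0,0,0]},{"delta_pos":[-0.008,0.2,0],"dr":[0,0,0]},{"delta_pos":[-0.008,0.2,0],"dr":[0,0,0]},{"delta_pos":[-0.008,0.2,0],"dr":[0,0,0]},{"delta_pos":[-0.008,0.2,0],"dr":[0,0,0]},{"delta_pos":[0,0.1,0],"dr":[0,0,0]},{"delta_pos":[0,0,0],"dr":[0,0,0]}]'
python3 -m handwheel '[{"delta_pos":[0,0,0.15],"dr":[0,0,0]},{"delta_pos":[0,0,0.15],"dr":[0,0,0]},{"delta_pos":[0,0,0.15],"dr":[0,0,0]},{"delta_pos":[0,0,0.15],"dr":[0,0,0]},{"delta_pos":[0,0,0.15],"dr":[0,0,0]},{"delta_pos":[0,0,0.15],"dr":[0,0,0]},{"delta_pos":[0,0,0.15],"dr":[0,0,0]},{"delta_pos":[0,0,0.15],"dr":[0,0,0]},{"delta_pos":[0,0,0.15],"dr":[0,0,0]},{"delta_pos":[0,0,0.2],"dr":[0,0,0]}]'
python3 -m handwheel '[{"delta_pos":[0,0,0.3],"dr":[0,0,0]},{"delta_pos":[0,0,0.6],"dr":[0,0,0]},{"delta_pos":[0,0,0.6],"dr":[0,0,0]},{"delta_pos":[0,0.3,0.6],"dr":[0,0,0]},{"delta_pos":[0,0.6,0.6],"dr":[0,0,0]},{"delta_pos":[0,0.8,0.3],"dr":[0,0,0]},{"delta_pos":[0,0.8,0],"dr":[0,0,0]},{"delta_pos":[0,0.8,0],"dr":[0,0,0]},{"delta_pos":[0,0,0],"dr":[0,0,0]}]'
python3 - <<'E'
from h import *
im=cv2.cvtColor(snap('scene','s10.png'),cv2.COLOR_RGB2BGR);t=cv2.cvtColor(snap('top','t10.png'),cv2.COLOR_RGB2BGR)
a=cv2.resize(im[150:300,250:430],(800,0) and None,fx=2.2,fy=2.2,interpolation=cv2.INTER_CUBIC);b=cv2.resize(t[175:265,260:440],None,fx=2.2,fy=2.2,interpolation=cv2.INTER_CUBIC)
b=cv2.copyMakeBorder(b,0,a.shape[0]-b.shape[0],0,0,cv2.BORDER_CONSTANT)
cv2.imwrite('pics/m10.png',np.hstack([a,b]));print(get_state()['force'])
E
```

```text
t: 14.85
eef_pos: [0.4966, -0.0326, 0.0253]
ee_rot: [3.141, 0.0, -1.531]
force: [-1.2, 0.4, 4.4]
width: 0.0519
gripper_force: 2.4
t: 15.85
eef_pos: [0.4957, -0.0333, 0.0717]
ee_rot: [3.14, -0.0, -1.532]
force: [-0.0, 0.1, -0.4]
width: 0.0516
gripper_force: 0.0
t: 16.75
eef_pos: [0.4965, 0.0677, 0.1623]
ee_rot: [3.141, 0.0, -1.53]
force: [-0.2, -0.9, 0.7]
width: 0.0521
gripper_force: 0.0
[ 0.01619186 -0.45034015 -0.4491565 ]
```

View pics/m10.png

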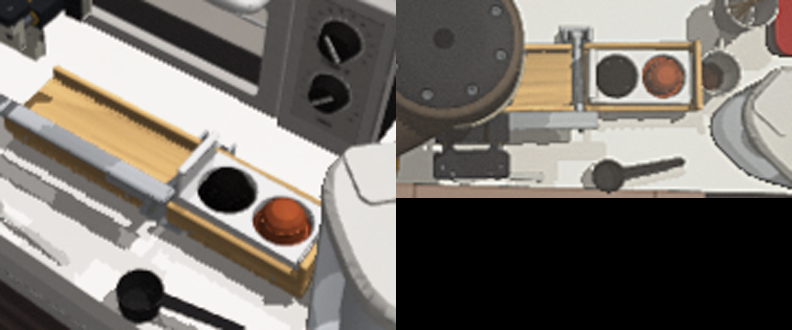

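The final view shows the rack against the end stop with both capsules in their wells. The gate and bar are up behind the plate (top crop u≈578), and the arm is clear.

```bash
python3 -c "
from station import *
print(job_done())"
```

```text
the job is handed in; nothing more can be done
None
```

The rack is fully home against the end stop with both capsules in their wells, the gate is up behind it, the arm is clear of everything, and I handed the job in after about 17 s of robot time.

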